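# Show the stepped-gable model wall to the inspection camera

### The job

Lift the model wall with the stepped gable out of the drying rack and hold it up in the air in front of the inspection camera, its middle at the focus point 180 mm straight out from the lens, gable up and level, its rendered front facing the lens squarely (lean it back to match the camera's downward look). The plaster is brittle, so pinch it lightly, with no more than about 10 N; do not touch the camera or its stand, and leave the other walls, the glue bottle and the brush where they are. Finish while still holding the wall there, still, with nothing else supporting it.

Things in the scene. Friction and masses are not known exactly. Their poses are not given: they have to be found in the camera images.
- gable_wall: Beige plaster model wall, the only one with a stepped gable symmetric about its middle. 18 thick (x), 86 wide (y), 110 mm high (z); 58 wide from 62 mm up, 32 wide from 84 mm up; 0.1 to 0.2 kg. Origin: middle of underside. x out of the rendered front (door, sills; back is pink foam), z to the gable. Starts upright, front away from the robot. Flat faces from 64 mm up, to pinch. Over 16 N a finger breaks it.
- wall_mid (a point): Middle of the gable wall: on its centre line, 55 mm above its underside, mid thickness. Axes as the wall.
- rack: Plywood drying rack, fixed: base 90 x 370 x 12 mm, a 23 mm wide slot along its y between lips 16 mm high. The three walls stand in it side by side in any order, 112 mm apart, undersides 12 mm above the table. Origin: middle of the underside; x points the way the walls' fronts face. Lift a wall straight up by over 16 mm to clear it.
- camera: Grey box camera (75 x 56 x 44 mm), round black lens barrel (38 mm diameter), in a fork on a fixed stand. Origin: on the tilt axis inside it, 0.32 m above the table. It looks along its -x, roughly towards the robot, 16 to 34 degrees downward; y level, z its up. Lens face 60 mm from the origin. A wall shown correctly has its x, y, z axes parallel to the camera's.
- focus (a point): The camera's focus point, an unmarked point in the air 180 mm straight out from the lens face (240 mm from camera's origin along its -x). Axes as the camera. The middle of the wall belongs here.
- stand: Camera stand, fixed: base plate 130 x 130 x 14 mm, post 20 mm thick, fork 92 mm wide over its knobs, reaching 0.335 m. Origin: middle of the underside, directly below the camera's tilt axis.
- flat_wall: Another model wall in the rack, flat-topped, 86 x 18 x 88 mm (height). Leave. Origin: middle of the underside.
- corner_wall: Another model wall in the rack, 86 x 18 mm, 66 mm high with a 30 mm wide tower at one edge up to 108 mm. Leave. Origin: middle of the underside.
- glue_bottle: White glue bottle, diameter 50 mm, 130 mm high, standing beyond the rack. Leave. Origin: middle of the underside.
- brush: Paint brush, 180 mm long, lying on the bench. Leave. Origin: at its underside; it lies along its x.
There are look-alikes about, which are no part of the job. What is shaped like the gable_wall but black, green or turquoise is not meant.

How it is judged:
On the way:
1. the gable wall is lifted clear of the rack, in the fingers (height (world z) of gable_wall above 0.045 m and contact force between gable_wall and the fingers above 1 N and contact force between gable_wall and rack below 0.05 N), for 0.2 s.
At the end, for the whole second after the job is handed in: The gable wall is held by the fingers alone, still, over 80 mm above the table; its middle is within 25 mm of the focus point, its front faces the lens within 12 degrees, gable up and level within 12 degrees; the other walls, bottle and brush are within 20 mm of where they were (distance between wall_mid and focus below 0.025 m and angle between the x axis of gable_wall and the x axis of camera, either way round below 0.21 rad and angle between the y axis of gable_wall and the y axis of camera, either way round below 0.21 rad and angle between gable_wall's own x axis and vertical below 1.55 rad and angle between gable_wall's own z axis and vertical below 1 rad and height (world z) of gable_wall above 0.08 m and linear speed of gable_wall below 0.02 m/s and contact force between gable_wall and the fingers above 1 N and contact force between gable_wall and rack below 0.05 N and contact force between gable_wall and stand below 0.05 N and distance of each of flat_wall, corner_wall, glue_bottle, brush from where it was at the start of the episode below 0.02 m); the arm keeps its last pose, push and grip.
It fails at once if the brittle wall is pinched with more than 16 N on a finger (32 N over both) (contact force between gable_wall and the fingers above 32 N).
It fails at once if the camera or its stand is touched (contact force between any of the arm, the fingers, gable_wall and stand above 1 N).
It fails at once if another wall, the bottle or the brush is disturbed (distance of any of flat_wall, corner_wall, glue_bottle, brush from where it was at the start of the episode above 0.03 m).
It also fails if it takes over 35 s, if anything falls off the work surface, if the arm or the gripper's body presses on something with over 40 N, if the wrist force passes 120 N, or if a joint passes its speed limit or range.

### The arm

A 6-joint arm with a two-finger parallel gripper is mounted at the origin on the work surface. World frame = base frame: x ahead of the robot, y to its left, z up, the work surface at z = 0. Lengths are in m, angles in rad, forces in N, time in s.
With the tool pointing down it reaches from about 0.4 to 0.825 m from the base axis. Payload 7 kg.
Tool frame: the origin (TCP) lies between the finger pads; the fingertips stand 25 mm ahead of it and the grasp point (between the pads) lies 6 mm ahead of it (arm.tip_extent is the z of the fingertips in the tool frame, in m); z points along the fingers, x is the direction in which the jaws open and shut, and the axes are right-handed (so a half turn about z gives the same grasp; the last joint's range is limited). The gripper opens to 88 mm and grips with 3 to 60 N. Pads are 19 mm wide; open, the fingers measure 130 mm over their backs; the gripper's body (78 mm by 193 mm) begins 47 mm behind the grasp point.
Start: joints at [1.506, 0.359, 0.012, 0, -1.224, -0.288], TCP at [0.233, 0.633, 0.252] pointing down, gripper open.
Joint ranges: [-3.07, 3.07], [-1.43, 2.12], [-1.02, 1.25], [-3.03, 1.67], [-3.05, -0], [-3.03, 3.03]. Speed limits (rad/s): [2.39, 2.39, 3.01, 3.14, 3.14, 3.14].

### API

Orientations are given as [roll, pitch, yaw] about the fixed x, y, z axes, in that order (R = Rz(yaw) Ry(pitch) Rx(roll)).
In Python, from station import monitor, grab_frame, job_done, arm gives the robot as it stands.
- The arm moves only by the shell command python3 -m jog 'ROWS' [FORCE]. ROWS is JSON, a list that holds one entry, the list of rows, each a list of 7 numbers: the shift along the world's x, y, z in m, then the turn, a rotation vector about the world's x, y, z in rad, then the opening, from 0 (shut) to 1 (fully open). In form: [[[dx, dy, dz, ax, ay, az, claw], ...]]. A call has 1 to 20 rows; each row shifts and turns the commanded pose from where the row before left it; what a row does not reach is not made up. A row lasts 1/8 s, in which the tool goes at most 62.5 mm and 10.7 degrees, less where a joint would pass 70% of its speed; a pose out of reach is approached as far as the arm can. A call is refused whole if a number of a shift passes 0.0625 or a number of a turn 0.188, either way. A call with a gripper value outside its range is refused whole. The fingers move at their own pace and stop on an object; FORCE is the grip in N (left out, the last holds). Time passes only in rows, so rows that do not move let the fingers close. It gives the time, the measured TCP pose, the force and the opening at its end, in the units of the state.
- monitor.get_state(): the state, without advancing time (a new reading comes with each control period).
- grab_frame(name): name is "scene" or "side" or "wrist"; returns a dict with "pixels" (420x560x3 uint8, red, green, blue), "K" (3x3 intrinsics, pixels), "k1" (the pictures are not rectified: a ray, as slopes to the right and down, at radius r is drawn at 1 + k1 r^2 times it, then the intrinsics apply), "view" (4x4, takes a point from world to camera coordinates); the wrist camera has in their place "hand_eye" (4x4, takes a point from camera to tool coordinates, whose origin is the TCP and whose axes are the tool frame's). Camera axes: x right, y down, z forward; pixel columns grow to the right and rows downward; lengths in m; the calibration is good to about 2 mm. A picture is of the moment at which its call begins: read the wrist's pose just before it. There is no depth.
- job_done(): hands the job in, once; it reports no verdict.
The state is a dict: "t": time; "q": joint angles; "qd": joint speeds; "joint_efforts": joint torques, N m; "eef_pos": TCP position; "ee_rot": TCP orientation; "force": force on the tool from outside, world axes, zero at the start; "moment": the same for the moment, N m; "width": finger opening in m.
Only numpy, scipy, OpenCV 4.12 (cv2) and the standard library are available. Lean on these libraries where they do the work, as an engineer would, in place of code of your own. Each camera call takes 0.05 s, during which the arm holds its last target.

## Working session

There is one attempt and no reset: what is moved stays moved. The work goes in short steps, Python scripts to look and compute and a shell command to move; the robot and the scene stay as the last step left them, time stands still between calls to the robot, and variables do not carry over. Pictures are saved under pics/ and viewed, and the job is handed in when it is done.

```bash
ls; mkdir -p pics
python3 - <<'E'
from station import monitor, grab_frame, arm
import cv2, numpy as np, pickle
print(monitor.get_state())
print([a for a in dir(arm) if a[0]!='_'], arm.tip_extent)
d={}
for n in ["scene","side","wrist"]:
    s=monitor.get_state(); f=grab_frame(n); f['state']=s; d[n]=f
    cv2.imwrite(f"pics/a_{n}.png",f["pixels"][:,:,::-1])
    print(n,f["K"],f["k1"],f.get("view"),f.get("hand_eye"))
pickle.dump(d,open("f0.pkl","wb"))
E
```

```text
pics
{'t': 0.0, 'q': array([ 1.50612638e+00,  3.59394383e-01,  1.10783310e-02, -3.29213975e-04,
       -1.22411807e+00, -2.88096235e-01]), 'qd': array([ 0.00075716,  0.00159479,  0.00038197,  0.00173775,  0.00136408,
       -0.00153966]), 'joint_efforts': array([ 2.96361559e-04, -5.82723570e+01,  2.93050611e+01,  6.99729413e+00,
        7.00452380e-03, -1.61287462e-04]), 'eef_pos': array([0.23308596, 0.63300774, 0.25063006]), 'ee_rot': array([-3.14142400e+00, -1.65823043e-03, -1.92367476e+00]), 'force': array([-0.62416977, -0.7200479 ,  0.75931793]), 'moment': array([ 0.00406339, -0.04421291, -0.00104963]), 'width': 0.08804679318040834}
['Unreachable', 'tip_extent'] 0.025
scene [[431.11177323   0.         280.02974353]
 [  0.         431.11177323 207.50025773]
 [  0.           0.           1.        ]] -0.06299655626946583 [[ 0.38805669  0.92156068 -0.0117437  -0.2018239 ]
 [ 0.58465028 -0.25599854 -0.76983686 -0.18091916]
 [-0.71245775  0.29187439 -0.63813266  1.4730783 ]
 [ 0.          0.          0.          1.        ]] None
side [[423.74397116   0.         277.3804273 ]
 [  0.         423.74397116 205.83571966]
 [  0.           0.           1.        ]] -0.0635531014644695 [[ 0.91675575 -0.39917202  0.01485237 -0.49273279]
 [-0.25537905 -0.61429435 -0.74660833  0.27643439]
 [ 0.30714888  0.6806645  -0.66509804  0.96685583]
 [ 0.          0.          0.          1.        ]] None
wrist [[292.51685651   0.         277.04805063]
 [  0.         292.51685651 209.60851252]
 [  0.           0.           1.        ]] 0.018296805445326067 None [[ 9.99999782e-01  5.44334782e-04  3.73980432e-04  7.82684525e-04]
 [-6.24808871e-04  9.63218659e-01  2.68718112e-01 -7.19020855e-02]
 [-2.13952315e-04 -2.68718287e-01  9.63218789e-01 -1.32558168e-01]
 [ 0.00000000e+00  0.00000000e+00  0.00000000e+00  1.00000000e+00]]
```

View pics/a_scene.png

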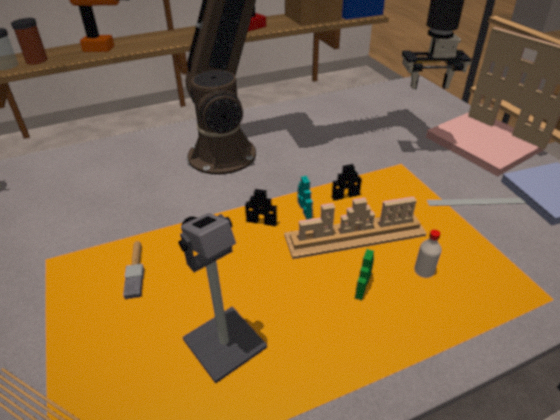

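View pics/a_side.png

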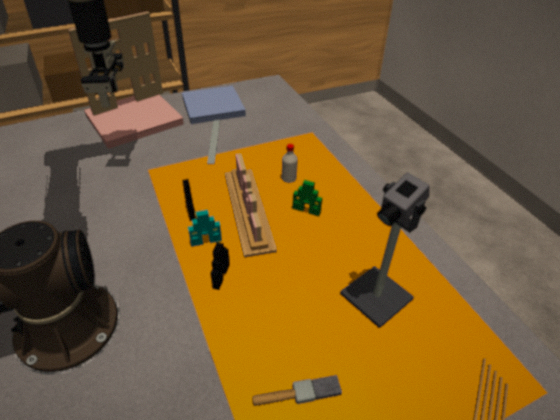

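View pics/a_wrist.png

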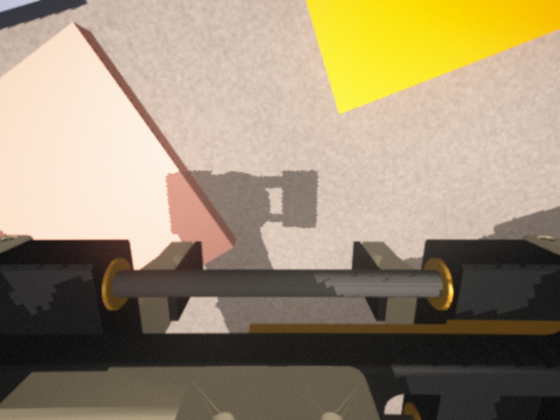

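```bash
cat > h.py <<'E'
import numpy as np, cv2
from scipy.spatial.transform import Rotation as R
def dist(f): return np.array([f["k1"],0,0,0,0.])
def mat(f):
    "camera->world 4x4"
    if f.get("view") is not None: return np.linalg.inv(f["view"])
    s=f["state"]; T=np.eye(4); T[:3,:3]=R.from_euler('xyz',s["ee_rot"]).as_matrix(); T[:3,3]=s["eef_pos"]
    return T@f["hand_eye"]
def ray(f,px):
    u=cv2.undistortPoints(np.array(px,float).reshape(-1,1,2),f["K"],dist(f)).reshape(-1,2)
    M=mat(f); d=np.c_[u,np.ones(len(u))]@M[:3,:3].T
    return M[:3,3],d
def onplane(f,px,z):
    o,d=ray(f,px); return o+d*((z-o[2])/d[:,2])[:,None]
def tri(fs,pxs):
    A=np.zeros((3,3));b=np.zeros(3);L=[]
    for f,p in zip(fs,pxs):
        o,d=ray(f,[p]); d=d[0]/np.linalg.norm(d[0]); P=np.eye(3)-np.outer(d,d); A+=P;b+=P@o;L.append((o,P))
    x=np.linalg.solve(A,b); return x,[np.linalg.norm(P@(x-o)) for o,P in L]
def proj(f,X):
    V=np.linalg.inv(mat(f)); X=np.atleast_2d(X)
    p,_=cv2.projectPoints(X.astype(float),cv2.Rodrigues(V[:3,:3])[0],V[:3,3],f["K"],dist(f)); return p.reshape(-1,2)
def crop(f,x0,y0,x1,y1,s,name):
    im=f["pixels"][y0:y1,x0:x1,::-1]; im=cv2.resize(im,None,fx=s,fy=s,interpolation=cv2.INTER_CUBIC)
    for x in range((x0//10+1)*10,x1,10): cv2.putText(im,str(x),(int((x-x0)*s),8),0,.3,(255,0,255),1); cv2.line(im,(int((x-x0)*s),10),(int((x-x0)*s),14),(255,0,255),1)
    for y in range((y0//10+1)*10,y1,10): cv2.putText(im,str(y),(0,int((y-y0)*s)),0,.3,(255,0,255),1)
    cv2.imwrite(name,im)
E
python3 - <<'E'
import pickle
from h import *
d=pickle.load(open("f0.pkl","rb"))
crop(d["scene"],280,170,440,270,5,"pics/b_sc.png")
crop(d["side"],210,140,340,260,5,"pics/b_si.png")
crop(d["scene"],150,190,280,390,3,"pics/c_sc.png")
crop(d["side"],320,160,450,340,3,"pics/c_si.png")
E
```

```text
(no output)
```

View pics/b_sc.png

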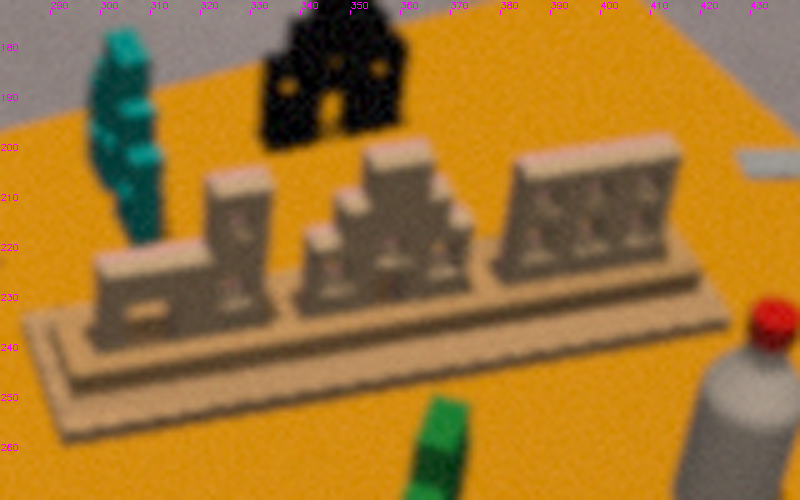

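View pics/b_si.png

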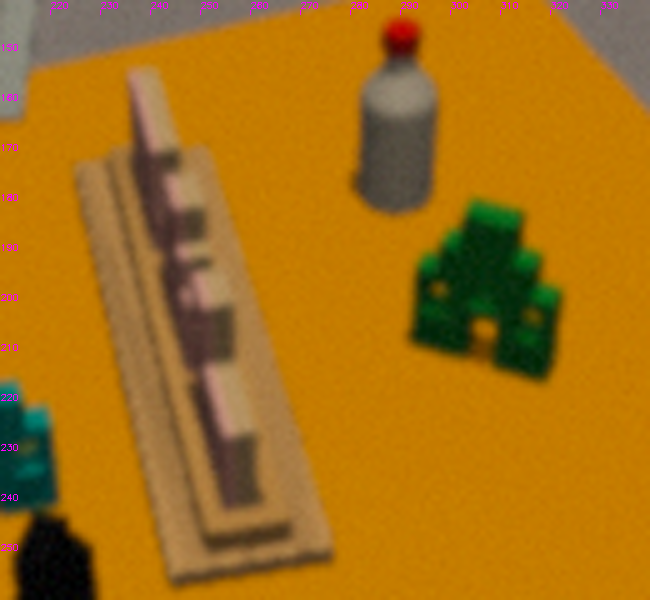

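View pics/c_sc.png

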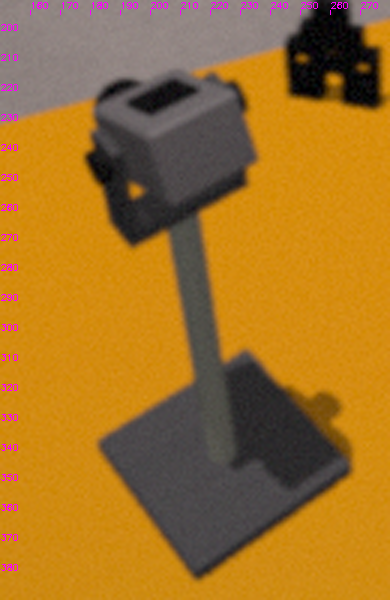

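View pics/c_si.png

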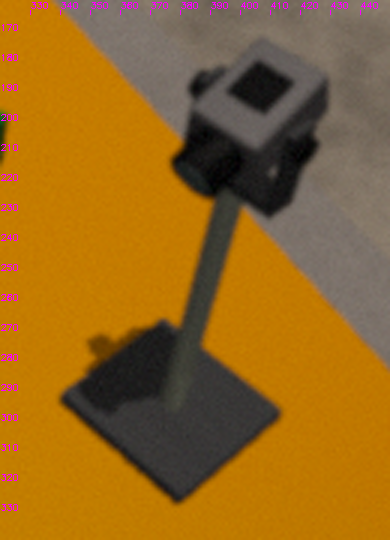

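Run:
```python
import pickle
from h import *
d=pickle.load(open("f0.pkl","rb"))
crop(d["scene"],175,205,245,275,9,"pics/d_sc.png")
crop(d["side"],370,165,440,235,9,"pics/d_si.png")
```

```text
(no output)
```

View pics/d_sc.png

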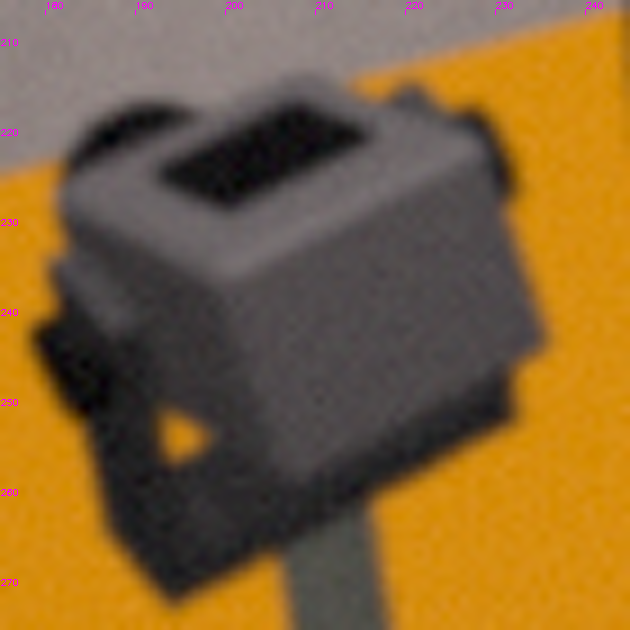

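View pics/d_si.png

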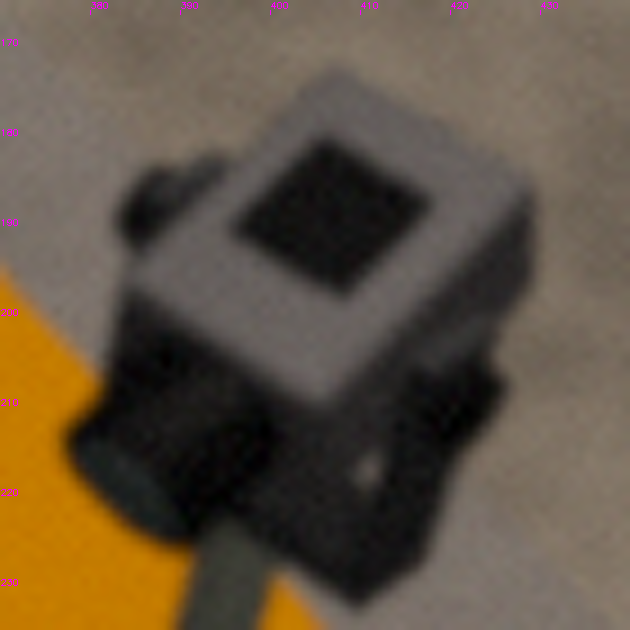

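Run:
```python
import pickle
from h import *
np.set_printoptions(precision=4,suppress=True)
d=pickle.load(open("f0.pkl","rb")); S,D=d["scene"],d["side"]
P={}
for n,a,b in [("RL",(200,236),(428,187)),("RR",(229,221),(407,173)),("FL",(182,227),(404.5,210)),("FR",(208,213),(384,196))]:
    P[n],e=tri([S,D],[a,b]); print(n,P[n],e)
x=(P["RL"]+P["RR"]-P["FL"]-P["FR"])/2; y=(P["RR"]+P["FR"]-P["RL"]-P["FL"])/2
print("x",x,np.linalg.norm(x),"y",y,np.linalg.norm(y),"mean",sum(P.values())/4, "yaw from x",np.degrees(np.arctan2(x[1],x[0])),"from y",np.degrees(np.arctan2(-y[0],y[1])),"tilt",np.degrees(np.arcsin(x[2]/np.linalg.norm(x))))
a=onplane(S,[(183,338),(231,308.5),(266,343),(214,380)],.014);b=onplane(D,[(342,292),(375,268),(413,297),(381,325.5)],.014)
print("stand scene",a,a.mean(0));print("stand side",b,b.mean(0))
print("rack scene lowercorners",onplane(S,[(285,233.5),(292.5,255.5),(425,233)],.012)); print("side",onplane(D,[(226,173),(244,254.5),(275.5,250),(250,170)],.012))
for n,a,b in [("gable top nearL front",(353.5,203.5),(254.5,201)),("gable top near R/far front",(366.5,201),(250,191))]:
    print(n,*tri([S,D],[a,b]))
# gable front bottom, and points
```

```text
RL [ 0.749  -0.225   0.3504] [np.float64(0.002413809988212189), np.float64(0.0024138099882122115)]
RR [ 0.7362 -0.1746  0.3524] [np.float64(0.002357069813898372), np.float64(0.0023570698138983288)]
FL [ 0.6881 -0.2422  0.3251] [np.float64(0.0014622792401799446), np.float64(0.0014622792401798482)]
FR [ 0.6736 -0.194   0.3271] [np.float64(0.001845159144529975), np.float64(0.0018451591445301123)]
x [0.0618 0.0182 0.0252] 0.06917359191567764 y [-0.0136  0.0493  0.002 ] 0.051199292633752086 mean [ 0.7117 -0.2089  0.3387] yaw from x 16.454638154930194 from y 15.470065476388045 tilt 21.397711569052245
stand scene [[ 0.6732 -0.2864  0.014 ]
 [ 0.6398 -0.1691  0.014 ]
 [ 0.7528 -0.1294  0.014 ]
 [ 0.7902 -0.2527  0.014 ]] [ 0.714  -0.2094  0.014 ]
stand side [[ 0.6341 -0.1742  0.014 ]
 [ 0.7514 -0.1414  0.014 ]
 [ 0.7868 -0.2564  0.014 ]
 [ 0.6694 -0.2925  0.014 ]] [ 0.7104 -0.2162  0.014 ]
rack scene lowercorners [[0.461  0.0394 0.012 ]
 [0.543  0.0246 0.012 ]
 [0.6094 0.3828 0.012 ]]
side [[0.5245 0.3926 0.012 ]
 [0.4561 0.0356 0.012 ]
 [0.5396 0.0181 0.012 ]
 [0.6029 0.3778 0.012 ]]
gable top nearL front [0.5311 0.1805 0.0919] [np.float64(0.02786469889243274), np.float64(0.02786469889243271)]
gable top near R/far front [0.5343 0.2194 0.0934] [np.float64(0.02416087791555003), np.float64(0.02416087791554996)]
```

Candidates: beige stepped symmetric wall, middle of the rack (scene 358,212) – the match. Look-alikes: corner wall (317,208), flat wall (400,213), black (262,207) and (346,183), turquoise (305,197), green (365,275). The crop confirms the middle beige one. I'm moving above it for a wrist look.

```bash
python3 -m jog '[[[0.025,-0.0354,0,0,0,-0.117,1],[0.025,-0.0354,0,0,0,-0.117,1],[0.025,-0.0354,0,0,0,-0.117,1],[0.025,-0.0354,0,0,0,-0.117,1],[0.025,-0.0354,0,0,0,-0.117,1],[0.025,-0.0354,0,0,0,-0.117,1],[0.025,-0.0354,0,0,0,-0.117,1],[0.025,-0.0354,0,0,0,-0.117,1],[0.025,-0.0354,0,0,0,-0.117,1],[0.025,-0.0354,0,0,0,-0.117,1],[0.025,-0.0354,0,0,0,-0.117,1],[0.025,-0.0354,0,0,0,-0.117,1],[0,0,0,0,0,0,1],[0,0,0,0,0,0,1]]]' 6
cat > snap.py <<'E'
import sys,pickle,cv2
from station import monitor, grab_frame
for a in sys.argv[2:]:
    s=monitor.get_state(); f=grab_frame(a); f['state']=s
    pickle.dump(f,open(f"{sys.argv[1]}_{a}.pkl","wb")); cv2.imwrite(f"pics/{sys.argv[1]}_{a}.png",f["pixels"][:,:,::-1])
    print(a,s["t"],s["eef_pos"],s["ee_rot"],s["q"],s["force"],s["width"])
E
python3 snap.py g1 wrist
```

```text
t: 1.9
eef_pos: [0.5331, 0.2084, 0.2513]
ee_rot: [-3.141, -0.0, 2.956]
force: [0.6, 0.1, -0.1]
width: 0.0879
wrist 1.9 [0.5331307  0.20841612 0.25132793] [-3.14139898e+00 -3.94946731e-04  2.95556671e+00] [ 7.14215765e-01  1.91372495e-01 -2.19137498e-01 -2.06177098e-04
 -1.16068351e+00 -9.00159423e-01] [ 0.56235052  0.1440713  -0.12188622] 0.0879351852423165
```

View pics/g1_wrist.png

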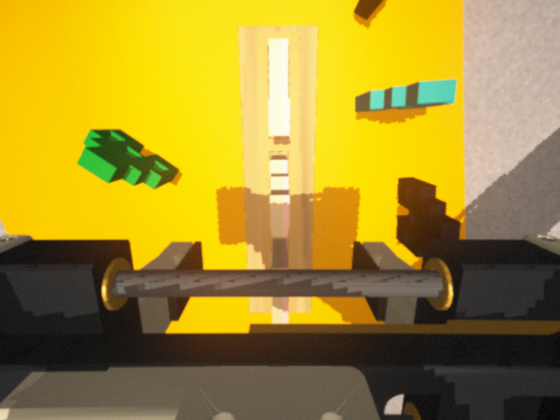

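```bash
python3 -m jog '[[[0.006,-0.03,0,0,0,0,1],[0,0,0,0,0,0,1],[0,0,0,0,0,0,1]]]'; python3 snap.py g2 wrist
python3 - <<'E'
import pickle
from h import *
for n in "12":
    crop(pickle.load(open(f"g{n}_wrist.pkl","rb")),235,100,325,290,4,f"pics/e{n}.png")
a,b=cv2.imread("pics/e1.png"),cv2.imread("pics/e2.png"); cv2.imwrite("pics/e.png",cv2.resize(np.hstack([a,b]),None,fx=.78,fy=.78,interpolation=cv2.INTER_AREA))
E
```

```text
t: 2.33
eef_pos: [0.5389, 0.1794, 0.2517]
ee_rot: [3.141, 0.0, 2.957]
force: [-0.2, 0.0, -0.2]
width: 0.0878
wrist 2.325 [0.53894949 0.17941758 0.25167843] [3.14127930e+00 1.19002574e-04 2.95664010e+00] [ 6.65713652e-01  1.83440312e-01 -2.28369407e-01 -1.27901443e-04
 -1.15867258e+00 -8.50614972e-01] [-0.19847045  0.0053223  -0.18105123] 0.0877833673759032
```

View pics/e.png

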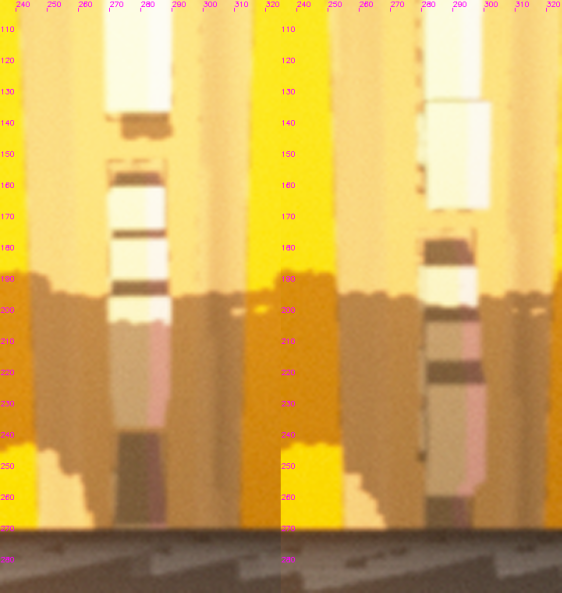

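Run:
```python
import pickle
from h import *
np.set_printoptions(precision=4,suppress=True)
a,b=[pickle.load(open(f"g{n}_wrist.pkl","rb")) for n in "12"]
Q=[]
for p,q in [((267.5,195.5),(281.5,223.5)),((288.5,195.5),(301.5,223.5)),((268.5,238.5),(282,259.5)),((287.5,238.5),(300.5,259.5))]:
    X,e=tri([a,b],[p,q]); Q.append(X); print(X,e[0], onplane(a,[p],.122)[0],onplane(b,[q],.122)[0])
Q=np.array(Q); m=Q.mean(0); print("mean",m)
for f,ps in ((a,[(267.5,195.5),(288.5,195.5),(268.5,238.5),(287.5,238.5)]),(b,[(281.5,223.5),(301.5,223.5),(282,259.5),(300.5,259.5)])):
    P=onplane(f,ps,.122); m=P.mean(0); v=P[2]+P[3]-P[0]-P[1]; print(m,np.degrees(np.arctan2(-v[0],v[1])),np.linalg.norm(v)/2, np.linalg.norm(P[1]-P[0]))
# rack edges in the wrist view
```

```text
[0.5373 0.1922 0.1276] 0.0008732018013179931 [0.5386 0.1937 0.122 ] [0.5367 0.1938 0.122 ]
[0.5189 0.1962 0.1255] 0.0007071981407743079 [0.5196 0.1972 0.122 ] [0.5182 0.1972 0.122 ]
[0.5472 0.2468 0.0886] 0.0021331666744854247 [0.5457 0.2352 0.122 ] [0.5429 0.2303 0.122 ]
[0.5271 0.2513 0.0869] 0.0021210240951286515 [0.5279 0.2385 0.122 ] [0.5251 0.2336 0.122 ]
mean [0.5326 0.2216 0.1072]
[0.533  0.2161 0.122 ] -10.572481267589943 0.042115070343860965 0.019262354935670325
[0.5307 0.2137 0.122 ] -10.18594615127516 0.037012752150209056 0.01886357220976983
```

Top measured at z≈0.126, against 0.122 from the text, and the wall's near end at (0.528,0.1955). That puts the centre at about (0.531,0.211) with yaw -10.5°. I'll descend to TCP z 0.105.

```bash
python3 -m jog '[[[-0.008,0.0315,0,0,0,0,1],[0,0,-0.03,0,0,0,1],[0,0,-0.03,0,0,0,1],[0,0,-0.03,0,0,0,1],[0,0,-0.03,0,0,0,1],[0,0,-0.026,0,0,0,1],[0,0,0,0,0,0,1],[0,0,0,0,0,0,1]]]' 8; python3 snap.py g3 scene side
```

```text
t: 3.38
eef_pos: [0.5317, 0.2109, 0.1065]
ee_rot: [3.141, 0.001, 2.957]
force: [-0.5, -0.4, 0.2]
width: 0.0873
scene 3.375 [0.5316993  0.21089393 0.10649801] [3.14104092e+00 8.88190263e-04 2.95658509e+00] [ 7.19783012e-01  3.26503374e-01 -4.03456945e-01  4.80148509e-04
 -8.39853471e-01 -9.05110689e-01] [-0.50020848 -0.44520428  0.15347663] 0.0872926745477164
side 3.425 [0.53188022 0.21094779 0.10685719] [3.14032030e+00 1.39033913e-03 2.95637560e+00] [ 7.19603928e-01  3.25931682e-01 -4.03281645e-01  4.12582495e-04
 -8.39723586e-01 -9.05095282e-01] [-0.33496086  0.94180192  0.38422113] 0.08783514308827516
```

Run:
```python
import pickle
from h import *
crop(pickle.load(open("g3_scene.pkl","rb")),280,120,440,260,4,"pics/e3.png")
crop(pickle.load(open("g3_side.pkl","rb")),190,110,310,260,4,"pics/e4.png")
```

```text
(no output)
```

View pics/e3.png

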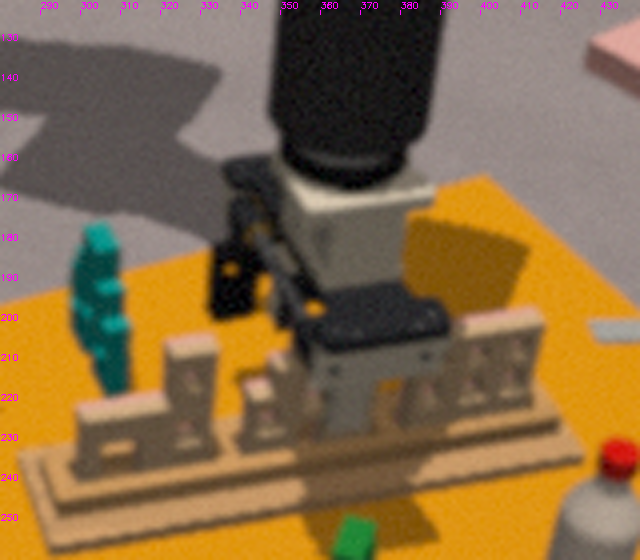

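View pics/e4.png

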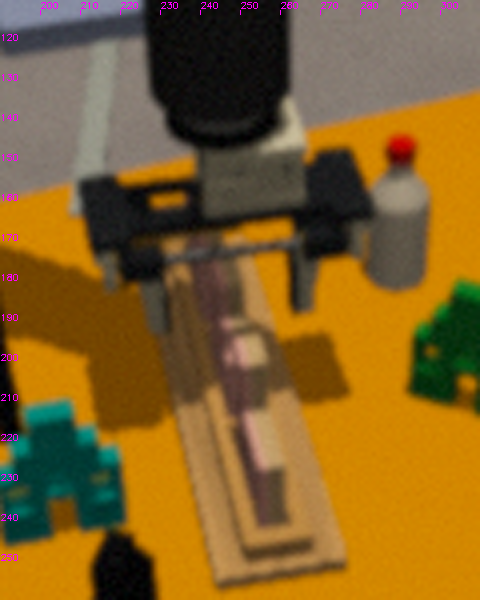

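The fingers straddle the middle wall front and back (scene finger at 366,222; side fingers at 228,190 and 264,185). Closing gently.

```bash
python3 -m jog '[[[0,0,0,0,0,0,0.5],[0,0,0,0,0,0,0.3],[0,0,0,0,0,0,0.15],[0,0,0,0,0,0,0.1],[0,0,0,0,0,0,0],[0,0,0,0,0,0,0],[0,0,0,0,0,0,0],[0,0,0,0,0,0,0]]]' 8
```

```text
t: 4.47
eef_pos: [0.5312, 0.2101, 0.1055]
ee_rot: [-3.141, -0.0, 2.956]
force: [-0.3, -1.2, 0.0]
width: 0.0178
```

```bash
python3 -m jog '[[[0,0,0.01,0,0,0,0],[0,0,0.02,0,0,0,0],[0,0,0.025,0,0,0,0],[0,0,0.03,0,0,0,0],[0,0,0.03,0,0,0,0],[0,0,0.03,0,0,0,0],[0,0,0.02,0,0,0,0],[0,0,0.01,0,0,0,0],[0,0,0,0,0,0,0],[0,0,0,0,0,0,0]]]' 8; python3 snap.py g4 scene side wrist
python3 - <<'E'
import pickle
from h import *
crop(pickle.load(open("g4_scene.pkl","rb")),280,100,440,260,4,"pics/e5.png")
crop(pickle.load(open("g4_side.pkl","rb")),190,70,310,220,4,"pics/e6.png")
E
```

```text
t: 5.72
eef_pos: [0.5308, 0.2099, 0.2795]
ee_rot: [-3.141, -0.001, 2.955]
force: [0.6, -0.7, -2.3]
width: 0.0183
scene 5.725 [0.53075769 0.20988213 0.27953901] [-3.14059831e+00 -1.28950994e-03  2.95548022e+00] [ 7.19024809e-01  1.71518404e-01 -1.78364258e-01 -4.25688994e-04
 -1.22249213e+00 -9.04990997e-01] [ 0.61970345 -0.71599695 -2.3416094 ] 0.01833931825534563
side 5.775 [0.53077848 0.20982436 0.27946673] [-3.14033253e+00 -1.38273969e-03  2.95547538e+00] [ 7.18978183e-01  1.71688361e-01 -1.78360549e-01 -3.28981512e-04
 -1.22259249e+00 -9.04982052e-01] [-0.20098096 -0.32295825 -1.08504788] 0.018112524917238026
wrist 5.825 [0.53084861 0.20987172 0.27951132] [-3.14032414e+00 -1.28525124e-03  2.95548712e+00] [ 7.19012277e-01  1.71755313e-01 -1.78211323e-01 -2.41941536e-04
 -1.22262114e+00 -9.05034246e-01] [-0.03344832 -0.40119567 -1.46580993] 0.01778354465646289
```

View pics/e5.png

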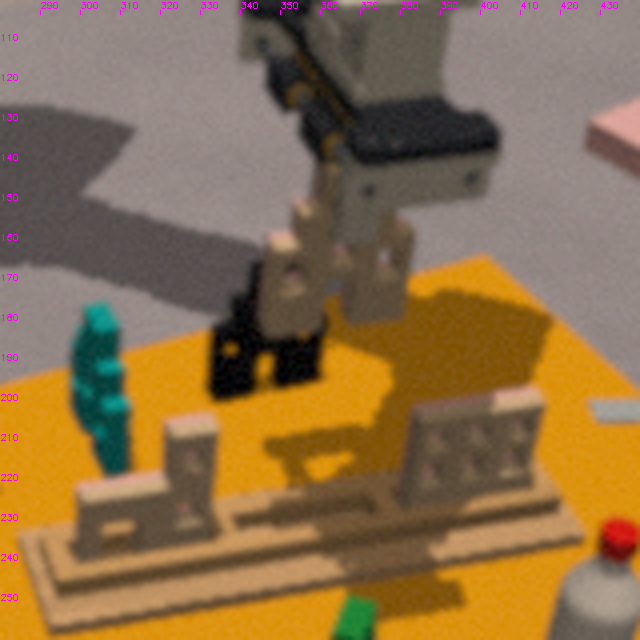

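View pics/e6.png

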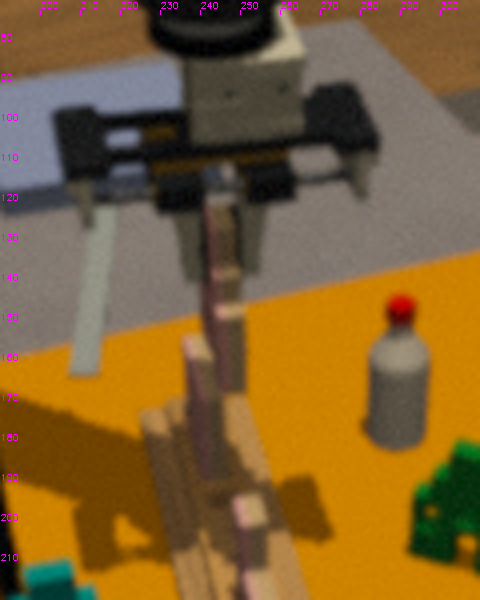

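View pics/g4_wrist.png

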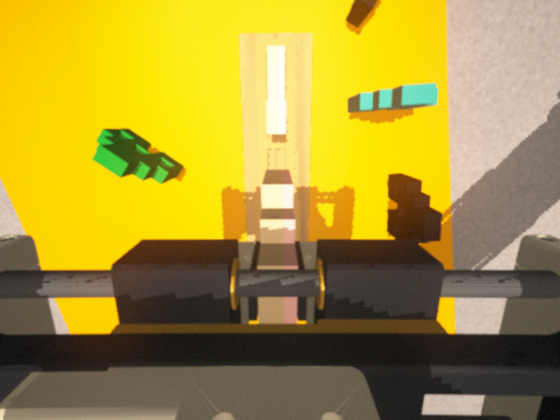

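Run:
```python
import pickle
from h import *
np.set_printoptions(precision=4,suppress=True)
S,D,W=[pickle.load(open(f"g4_{n}.pkl","rb")) for n in ("scene","side","wrist")]
crop(S,330,130,400,195,10,"pics/e7.png")
crop(D,225,100,275,175,8,"pics/e8.png")
crop(W,245,140,315,280,4,"pics/e9.png")
T=np.eye(4); s=S["state"];T[:3,:3]=R.from_euler('xyz',s["ee_rot"]).as_matrix(); T[:3,3]=s["eef_pos"]
print("tool origin px",proj(S,[s["eef_pos"]]),proj(D,[s["eef_pos"]]))
for n,a,b in [("bottom near front",(344.5,183.5),(251,168)),("step62 near front",(345.5,161),(251,148))]:
    X,e=tri([S,D],[a,b]); print(n,X,e[0],"tool",np.linalg.inv(T)@np.r_[X,1])
```

```text
tool origin px [[365.3622 146.2096]] [[244.0162 129.3158]]
bottom near front [0.5302 0.1646 0.1871] 4.9448968935470776e-05 tool [-0.008  -0.0445  0.0924  1.    ]
step62 near front [0.5306 0.1609 0.2524] 0.00014180615245734942 tool [-0.009  -0.0482  0.0272  1.    ]
```

View pics/e7.png

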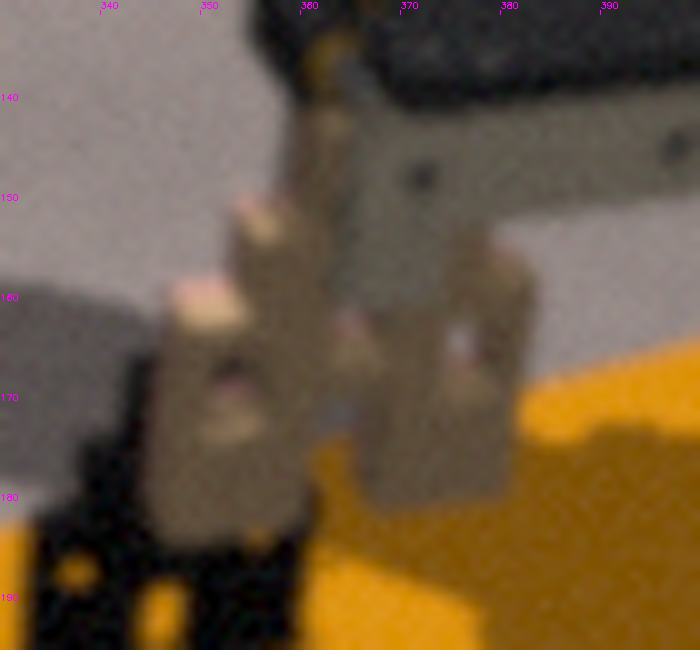

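View pics/e8.png

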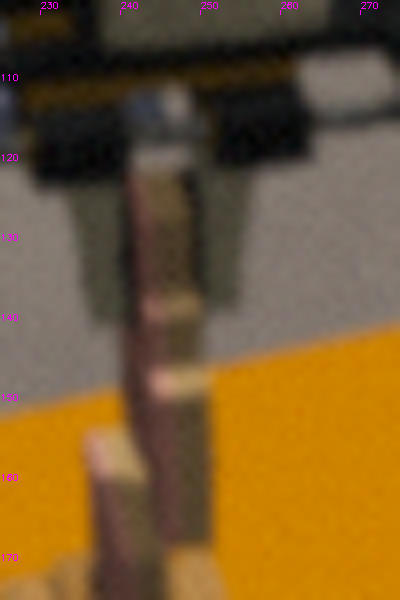

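View pics/e9.png

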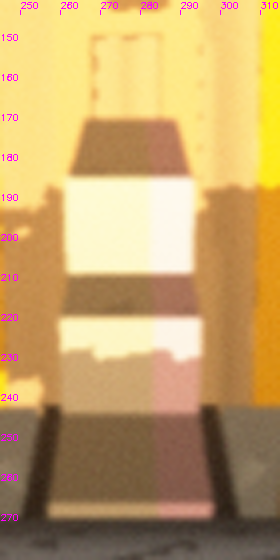

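Run:
```python
import pickle
from h import *
np.set_printoptions(precision=4,suppress=True)
W=pickle.load(open("g4_wrist.pkl","rb")); H=W["hand_eye"]
for row,xl,xr,z in [(170.3,265.5,288,.0925),(184.5,261,292.5,.0305),(220,260,293.5,.0085),(209.5,261.5,293,.0305),(244,259.5,294,.0085)]:
    for x in (xl,xr):
        u=cv2.undistortPoints(np.array([[[x,row]]],float),W["K"],dist(W))[0,0]; dd=H[:3,:3]@[*u,1]; o=H[:3,3]; print(row,o+dd*(z-o[2])/dd[2])
```

```text
170.3 [-0.0082 -0.0418  0.0925]
170.3 [ 0.0091 -0.0418  0.0925]
184.5 [-0.0083 -0.0424  0.0305]
184.5 [ 0.0095 -0.0424  0.0305]
220 [-0.0078 -0.0284  0.0085]
220 [ 0.0091 -0.0284  0.0085]
209.5 [-0.0082 -0.0278  0.0305]
209.5 [ 0.01   -0.0278  0.0305]
244 [-0.0083 -0.0154  0.0085]
244 [ 0.0096 -0.0154  0.0085]
```

Run:
```python
import pickle
from h import *
np.set_printoptions(precision=3,suppress=True)
d=pickle.load(open("f0.pkl","rb")); S,D=d["scene"],d["side"]
o=np.array([.7122,-.2125,.32])
for yaw in (13,16,19):
  for t in (18,21.5,25):
    M=R.from_euler('zy',[yaw,-t],degrees=True).as_matrix()
    lens=o+M@[-.06,0,0]; print(yaw,t,"lens side",proj(D,[lens]),"focus",o+M@[-.24,0,0])
# lens via ray: direction from origin, distance 60mm, in camera vertical plane
oo,dd=ray(D,[(384.4,219.5)]); dd=dd[0]/np.linalg.norm(dd[0]); 
b=dd@(oo-o); c=(oo-o)@(oo-o)-.06**2; disc=b*b-c; print("disc",disc)
for sg in (-1,1):
    if disc>0:
        X=oo+dd*(-b+sg*np.sqrt(disc)); v=o-X; print(v, "yaw",np.degrees(np.arctan2(v[1],v[0])),"tilt",np.degrees(np.arcsin(v[2]/.06)))
# rear centre pixel of scene for rear face
```

```text
13 18 lens side [[383.113 217.324]] focus [ 0.49  -0.266  0.248]
13 21.5 lens side [[383.319 218.425]] focus [ 0.495 -0.266  0.234]
13 25 lens side [[383.618 219.461]] focus [ 0.5   -0.266  0.221]
16 18 lens side [[384.353 218.129]] focus [ 0.493 -0.279  0.249]
16 21.5 lens side [[384.552 219.214]] focus [ 0.498 -0.279  0.235]
16 25 lens side [[384.844 220.236]] focus [ 0.503 -0.279  0.223]
19 18 lens side [[385.654 218.883]] focus [ 0.496 -0.291  0.25 ]
19 21.5 lens side [[385.846 219.951]] focus [ 0.501 -0.291  0.237]
19 25 lens side [[386.13  220.956]] focus [ 0.507 -0.291  0.224]
disc 0.00044170845378987966
[0.053 0.016 0.023] yaw 16.61992278494737 tilt 22.13863926131718
[ 0.032 -0.007  0.051] yaw -12.295325070850293 tilt 57.36502163393759
```

```bash
cat > goal.py <<'E'
from h import *
from station import monitor
np.set_printoptions(precision=4,suppress=True)
o=np.array([.7122,-.2125,.32]);Mw=R.from_euler('zy',[16.3,-21.7],degrees=True).as_matrix()
F=o+Mw@[-.24,0,0]; Mt=Mw@np.diag([-1,1,-1]); tcp=F-Mt@[.0006,.0008,.0375]
s=monitor.get_state(); C=R.from_euler('xyz',s["ee_rot"]).as_matrix()
print("F",F,"tcp",tcp,"delta",tcp-s["eef_pos"],"rotvec",R.from_matrix(Mt@C.T).as_rotvec(),"now",s["eef_pos"],s["t"],s["width"],s["force"])
Z=R.from_euler('z',26.96,degrees=True).as_matrix(); print("after yaw: ",R.from_matrix(Mt@(Z@C).T).as_rotvec())
E
python3 goal.py
```

```text
F [ 0.4982 -0.2799  0.2348] tcp [ 0.485  -0.2805  0.27  ] delta [-0.0459 -0.4904 -0.0097] rotvec [-0.0879 -0.3727  0.4651] now [0.531  0.2099 0.2797] 5.875 0.01805845437725293 [ 0.0971 -1.1457 -0.2244]
after yaw:  [ 0.0014 -0.3794  0.0002]
```

My script used extrinsic 'zy' Euler angles where it needs intrinsic 'ZY'. Fixing that.

```bash
sed -i "s/'zy'/'ZY'/" goal.py; python3 goal.py
```

```text
F [ 0.4982 -0.2751  0.2313] tcp [ 0.4856 -0.2796  0.2663] delta [-0.0453 -0.4895 -0.0133] rotvec [ 0.02   -0.3828  0.465 ] now [0.531  0.2099 0.2797] 5.875 0.01805845437725293 [ 0.0971 -1.1457 -0.2244]
after yaw:  [ 0.1077 -0.3642  0.0002]
```

```bash
python3 -m jog '[[[-0.0012,-0.0136,0,0.0006,-0.0106,0.0129,0],[-0.0025,-0.0272,-0.0007,0.0011,-0.0213,0.0258,0],[-0.0025,-0.0272,-0.0007,0.0011,-0.0213,0.0258,0],[-0.0025,-0.0272,-0.0007,0.0011,-0.0213,0.0258,0],[-0.0025,-0.0272,-0.0007,0.0011,-0.0213,0.0258,0],[-0.0025,-0.0272,-0.0007,0.0011,-0.0213,0.0258,0],[-0.0025,-0.0272,-0.0007,0.0011,-0.0213,0.0258,0],[-0.0025,-0.0272,-0.0007,0.0011,-0.0213,0.0258,0],[-0.0025,-0.0272,-0.0007,0.0011,-0.0213,0.0258,0],[-0.0025,-0.0272,-0.0007,0.0011,-0.0213,0.0258,0],[-0.0025,-0.0272,-0.0007,0.0011,-0.0213,0.0258,0],[-0.0025,-0.0272,-0.0007,0.0011,-0.0213,0.0258,0],[-0.0025,-0.0272,-0.0007,0.0011,-0.0213,0.0258,0],[-0.0025,-0.0272,-0.0007,0.0011,-0.0213,0.0258,0],[-0.0025,-0.0272,-0.0007,0.0011,-0.0213,0.0258,0],[0,0,0,0,0,0,0],[0,0,0,0,0,0,0]]]' 8; python3 goal.py; python3 snap.py g5 scene side wrist
```

```text
t: 8.0
eef_pos: [0.4945, -0.1846, 0.2706]
ee_rot: [3.126, 0.307, -2.954]
force: [0.3, 0.7, -1.7]
width: 0.0182
F [ 0.4982 -0.2751  0.2313] tcp [ 0.4856 -0.2796  0.2663] delta [-0.0088 -0.095  -0.0043] rotvec [ 0.0027 -0.0737  0.0915] now [ 0.4945 -0.1846  0.2706] 8.0 0.01822673600848494 [ 0.3121  0.7206 -1.7228]
after yaw:  [ 0.0199 -0.0714 -0.3788]
scene 8.0 [ 0.49445932 -0.18458231  0.27058984] [ 3.12605768  0.30652272 -2.95386413] [-0.0485356  -0.03580832 -0.41902514 -0.11004994 -0.89551961  0.29486597] [ 0.31205172  0.7205698  -1.72281468] 0.01822673600848494
side 8.05 [ 0.4946252  -0.18419674  0.27064891] [ 3.12605185  0.30663647 -2.95307634] [-0.04778543 -0.0358602  -0.41894173 -0.11010124 -0.89555078  0.29492407] [ 1.0490531  -0.07821858 -2.14068694] 0.01798981958205622
wrist 8.1 [ 0.49486223 -0.1839315   0.27074481] [ 3.12609053  0.30682307 -2.95244989] [-0.04726182 -0.03578616 -0.41867315 -0.1101437  -0.89556486  0.29503484] [ 0.10070382  0.32695214 -1.08537012] 0.0183340838582373
```

View pics/g5_scene.png

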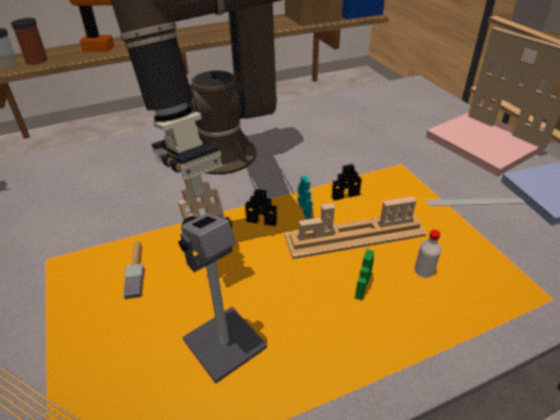

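View pics/g5_side.png

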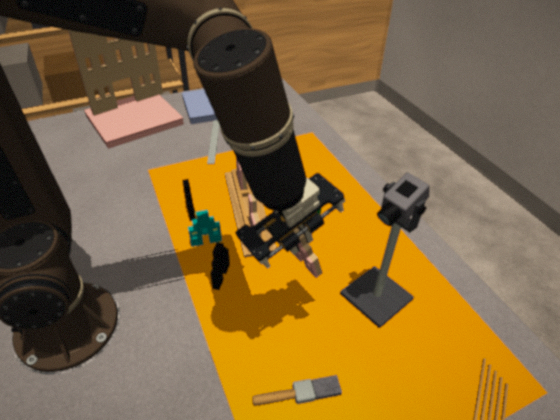

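View pics/g5_wrist.png

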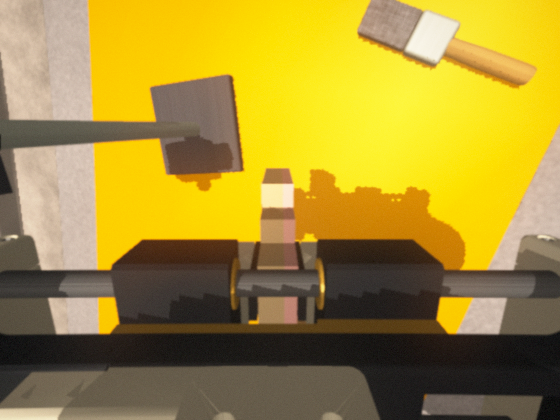

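Run:
```python
import pickle
from h import *
np.set_printoptions(precision=4,suppress=True)
W=pickle.load(open("g5_wrist.pkl","rb"))
P=onplane(W,[(151.5,86),(231.5,75),(243,170.5),(165.5,174)],.014);print(P,P.mean(0))
for i in range(4):
    v=P[(i+1)%4]-P[i]; print(np.degrees(np.arctan2(v[1],v[0])),np.linalg.norm(v))
```

```text
[[ 0.7844 -0.2559  0.014 ]
 [ 0.6609 -0.2893  0.014 ]
 [ 0.6258 -0.1688  0.014 ]
 [ 0.7535 -0.1321  0.014 ]] [ 0.7061 -0.2116  0.014 ]
-164.8612848837622 0.12791463474390835
106.2569848625297 0.1255425349198698
16.03173179577333 0.1328674556856389
-75.97776888761427 0.12761365095068786
```

```bash
python3 -m jog '[[[-0.0018,-0.019,-0.0009,0.0005,-0.0147,0.0183,0],[-0.0025,-0.0272,-0.0012,0.0008,-0.0211,0.0261,0],[-0.0023,-0.0244,-0.0011,0.0007,-0.0189,0.0235,0],[-0.0018,-0.0178,-0.0009,0.0005,-0.0137,0.017,0],[-0.0006,-0.0066,-0.0003,0.0002,-0.0053,0.0066,0],[0,0,0,0,0,0,0],[0,0,0,0,0,0,0],[0,0,0,0,0,0,0],[0,0,0,0,0,0,0]]]' 8; python3 goal.py; python3 snap.py g6 scene side wrist;  python3 - <<'E'
import pickle
from h import *
crop(pickle.load(open("g6_scene.pkl","rb")),140,110,260,290,3.3,"pics/f1.png")
crop(pickle.load(open("g6_side.pkl","rb")),260,150,440,310,4,"pics/f2.png")
E
```

```text
t: 9.28
eef_pos: [0.4862, -0.2789, 0.2665]
ee_rot: [-3.141, 0.379, -2.855]
force: [-0.1, 0.1, -1.3]
width: 0.0177
F [ 0.4982 -0.2751  0.2313] tcp [ 0.4856 -0.2796  0.2663] delta [-0.0005 -0.0007 -0.0002] rotvec [-0.0001  0.0007 -0.0017] now [ 0.4862 -0.2789  0.2665] 9.275 0.01765652409066961 [-0.0733  0.0687 -1.295 ]
after yaw:  [-0.0002  0.0006 -0.4722]
scene 9.275 [ 0.4861673  -0.27885426  0.26650867] [-3.14148306  0.37938817 -2.85540617] [-0.3229248   0.03924322 -0.30777056 -0.26836393 -0.92528375  0.73890482] [-0.073308    0.06867    -1.29501572] 0.01765652409066961
side 9.325 [ 0.48613067 -0.27895857  0.2664598 ] [-3.14151203  0.37934084 -2.85555009] [-0.32314203  0.03935205 -0.3077456  -0.2683927  -0.92527566  0.739008  ] [ 0.37840004 -0.57624701 -0.92189758] 0.017719994088036276
wrist 9.375 [ 0.48612515 -0.27903863  0.26646721] [-3.14150841  0.37936917 -2.85568755] [-0.32329649  0.03939742 -0.30767956 -0.26841495 -0.92527644  0.73903279] [ 0.58254559  0.24870305 -2.31393245] 0.01781732647069548
```

View pics/f1.png

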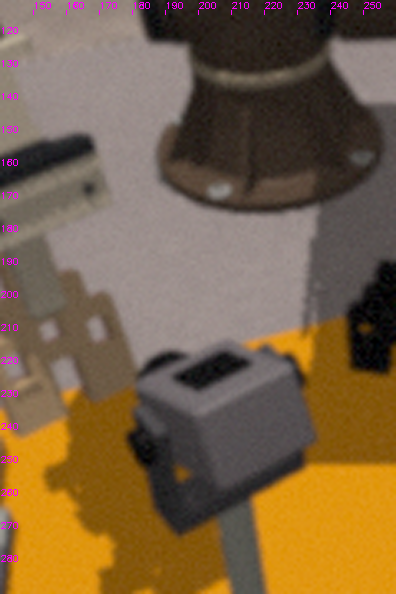

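View pics/f2.png

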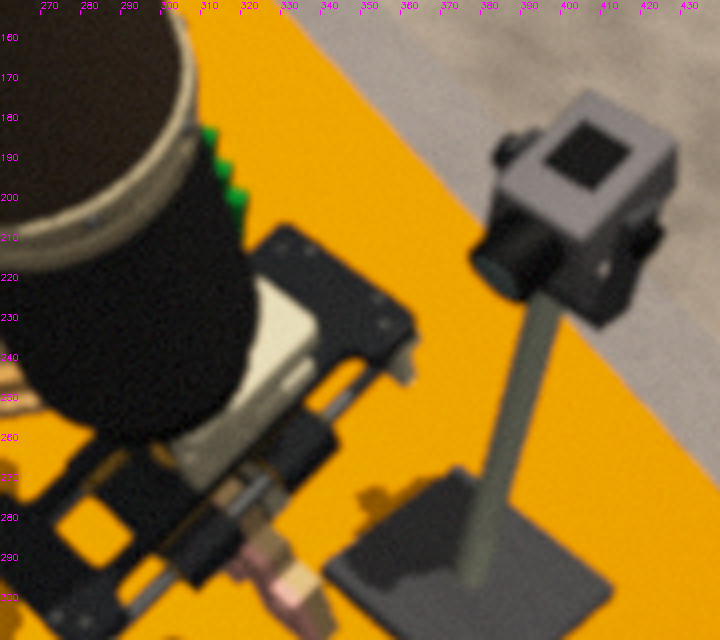

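View pics/g6_wrist.png

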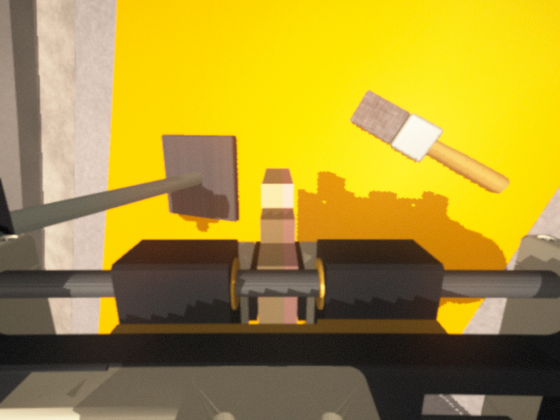

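```bash
python3 - <<'E'
import pickle
from h import *
S=pickle.load(open("g6_scene.pkl","rb"));D=pickle.load(open("g6_side.pkl","rb"))
o=np.array([.7122,-.2125,.32]);M=R.from_euler('ZY',[16.3,-21.7],degrees=True).as_matrix();F=o+M@[-.24,0,0]
print(proj(S,[F+M@[.009,.043,-.055],F+M@[.009,.043,.007],F+M@[.009,.029,.029],F+M@[.009,-.043,-.055]]), proj(D,[F+M@[-.009,-.043,.007],F+M@[.009,-.043,.007]]))
# lens->wall line in side, front-facing check
a=pickle.load(open("f0.pkl","rb"))
for n,f in (("scene",S),("side",D)): crop(f,*( (60,180,190,260) if n=="scene" else (300,270,360,360)),5,f"pics/k_{n}.png")
E
python3 -m jog '[[[0,0,0,0,0,0,0],[0,0,0,0,0,0,0],[0,0,0,0,0,0,0],[0,0,0,0,0,0,0]]]'; python3 goal.py
```

```text
[[181.14330548 224.20155572]
 [171.47181295 198.14311602]
 [161.8833963  191.22738587]
 [144.5072441  242.01897713]] [[331.81948442 301.85437611]
 [338.83567222 294.68064486]]
t: 9.93
eef_pos: [0.486, -0.2793, 0.2664]
ee_rot: [3.142, 0.379, -2.856]
force: [-0.1, -0.9, -2.6]
width: 0.018
F [ 0.4982 -0.2751  0.2313] tcp [ 0.4856 -0.2796  0.2663] delta [-0.0004 -0.0002 -0.    ] rotvec [-0.0002  0.0005 -0.0009] now [ 0.486  -0.2793  0.2664] 9.925 0.017996655432539515 [-0.1154 -0.9207 -2.5765]
after yaw:  [-0.0003  0.0004 -0.4715]
```

View pics/k_scene.png

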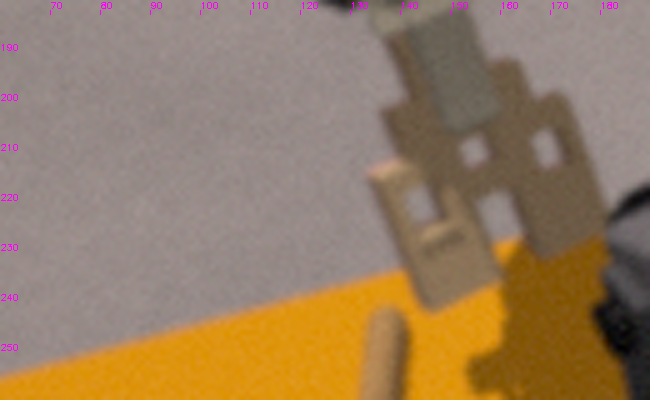

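View pics/k_side.png

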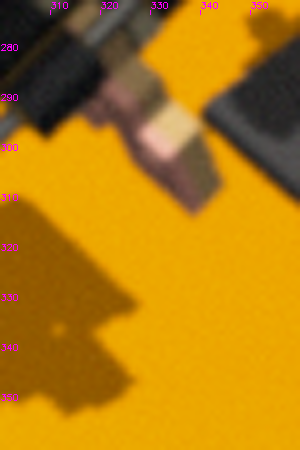

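```bash
python3 -c "
from station import job_done
print(job_done())"
```

```text
the job is handed in; nothing more can be done
None
```

I lifted the beige stepped-gable wall from the middle of the rack with an 8 N pinch and am holding it at the camera's focus point. I handed the job in at about t = 9.9 s, and no verdict was reported.

- **Position:** At hand-in the TCP was within about 0.5 mm and 0.1° of the target I worked out. The finger opening was steady at 18 mm.
- **Wall in the pictures:** Its corners were within about 3 px of where they should appear in the scene and side views. In the wrist view it had not slipped or turned in the fingers.
- **Camera pose:** I measured it at yaw about 16.3° and 21.7° downward, from the box top, the lens centre and the base plate edges.
- **Bystanders:** I compared the other walls, bottle and brush with the start pictures only by eye, and saw no change. The arm and wall stayed clear of the camera and its stand in every picture.

**Checks that disagreed:**
- The stand centre differed by about 6 mm between views: x was 0.706 m from the wrist camera, and 0.710 m and 0.714 m from the other two. I used 0.712 m, so the focus point may be off by a few millimetres, against a tolerance of 25 mm.
- The wall's top edge came out about 4 mm higher than the text says. I had mis-read its far end in the wrist pictures, so I used the near end instead.
- My first target calculation had the rotation order wrong; I corrected it before making that move.

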